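# Weigh a jar without overloading the spring scale

### The job

Weigh the short jar: take it out of the delivery tray and stand it upright in the middle of the round pan of the spring scale, then let go so that the pan carries it freely. Set it down gently: the scale takes 1 kg (10 N) at most, so never press on the pan harder than that, and do not let the glass jar drop. Leave the tall jar and the can standing where they are in the tray.

Things in the scene. Friction and masses are not known exactly. Their poses are not given: they have to be found in the camera images.
- short_jar: The jar to weigh: round amber glass, steel screw lid, paper label, 54 mm diameter, 70 mm tall, 0.17 to 0.34 kg; the lowest thing in the tray. Origin: centre of its underside; z up. The fixed cardboard tray on the bench (300 x 300 mm, floor 4 mm thick, lip 18 mm high) holds the jars and the can at least 110 mm apart, centre to centre, and 65 mm or more from the lip.
- tall_jar: Bystander in the tray: a jar of the same make and diameter (54 mm) but 115 mm tall. Origin: centre of its underside; z up.
- can: Bystander in the tray: a steel food can, 66 mm in diameter and 85 mm tall. Origin: centre of its underside; z up.
- pan: Flat round steel pan, 160 mm diameter, 4 mm thick, on a white box-shaped spring scale (150 x 170 mm) fixed to the bench beside the tray, left or right of it. Origin: centre of the pan's upper face, 115 mm above the bench when empty; z up. It moves only up and down on a spring, sinks 1 mm per newton (2 to 4 mm under the jar) and meets its stop after 20 mm.
Mind the look-alikes: they are no part of the job. Leave any green or yellow look-alike of the short_jar alone.

How it is judged:
By the outcome, as a careful person would: the job done as asked, in the order asked, and still so for the second after the job is handed in, with the robot touching nothing.
It also fails if it takes over 48 s, if anything falls off the work surface, if the arm or the gripper's body presses on something with over 40 N, if the wrist force passes 120 N, or if a joint passes its speed limit or range.

### The arm

A 6-joint arm with a two-finger parallel gripper is mounted at the origin on the work surface. World frame = base frame: x ahead of the robot, y to its left, z up, the work surface at z = 0. Lengths are in mm, angles in rad, forces in N, time in s.
With the tool pointing down it reaches from about 400 to 925 mm from the base axis. Payload 12.5 kg.
Tool frame: the origin (TCP) lies where the fingers leave the gripper's body, on its centre line; the fingertips stand 78 mm ahead of it and the grasp point (between the pads) lies 59 mm ahead of it (env.tip_extent is the distance from the TCP to the fingertips, in mm); z points along the fingers, y is the direction in which the jaws open and shut (so a half turn about z gives the same grasp; the last joint's range is limited). The gripper opens to 95 mm and grips with 3 to 60 N. Pads are 20 mm wide; open, the fingers measure 119 mm over their backs; the gripper's body (75 mm by 180 mm) begins 59 mm behind the grasp point.
Start: joints at [1.18, 0.491, 1.559, -0, 1.092, -0.106], TCP at [175.583, 599.84, 292.261] pointing down, gripper open.
Joint ranges: [-3.1, 3.1], [-0.84, 2.19], [0.05, 2.79], [-1.13, 4.28], [0.06, 2.93], [-2.69, 2.69]. Speed limits (rad/s): [2.22, 2.22, 2.79, 3.14, 3.14, 3.14].

### API

Orientations are given as [roll, pitch, yaw] about the fixed x, y, z axes, in that order (R = Rz(yaw) Ry(pitch) Rx(roll)).
In Python, from cell import env gives the robot as it stands. The module is installed in compiled form; this text tells all that it offers.
- The arm moves only by the tool play_rows, never from a script. Its argument "targets" is a list of rows, each an object with "linear": the shift along the tool's x, y, z in mm, a list of three; "turn": the turn about the tool's z in rad. A call has 1 to 20 rows; each row is the pose to reach, as a shift and turn from the pose commanded when the call began, along the tool's axes at that moment; what a row does not reach only later rows make up. A row lasts 1/8 s, in which the tool goes at most 62.5 mm and 10.7 degrees, less where a joint would pass 70% of its speed; a pose out of reach is approached as far as the arm can. A call with a gripper value outside its range is refused whole. "hand" is the finger opening in mm, from 0 to 95.1, set as the call begins (left out, the last holds). The fingers move at their own pace and stop on an object; the grip force is fixed at half the most. Time passes only in rows, so rows that repeat a pose let the fingers close. It gives the time, the measured TCP pose, the force and the opening at its end, in the units of the state.
- env.state(): the state, without advancing time (a new reading comes with each control period).
- env.read_camera(name): name is "side" or "top"; returns (picture, depth): 480x640x3 uint8, red, green, blue; 480x640 float32, mm along the optical axis (not along the pixel's ray), 0 where there is no reading.
- env.camera_params(name): a dict with "fx", "fy", "cx", "cy" (pixels), "R" (3x3) and "t" (3): a world point X has camera coordinates R X + t. Camera axes: x right, y down, z forward; pixel columns grow to the right and rows downward; lengths in mm; the calibration is good to about 2 mm. A picture is of the moment at which its call begins. camera_params takes no time and is no camera call.
- env.job_done(): hands the job in, once; it reports no verdict.
The state is a dict: "t": time; "joints": joint angles; "qvel": joint speeds; "tau": joint torques, N m; "eef_pos": TCP position; "tcp_rot": TCP orientation; "ft_force": force on the tool from outside, world axes, zero at the start; "moment": the same for the moment, N m; "opening": opening from 0.0 (shut) to 1.0 (fully open).
Only numpy, scipy, OpenCV 4.12 (cv2) and the standard library are available. Lean on these libraries where they do the work, as an engineer would, in place of code of your own. Each camera call takes 0.05 s, during which the arm holds its last target.

## Working session

There is one attempt and no reset: what is moved stays moved. The work goes in short steps, Python scripts to look and compute and a tool call to move; the robot and the scene stay as the last step left them, time stands still between calls to the robot, and variables do not carry over. Pictures are saved under pics/ and viewed, and the job is handed in when it is done.

Besides the shell and the picture viewer there is one more tool, called after "Emit:" as name(argument=value, ...) on one line, values as JSON. play_rows: Moves the arm, as the interface text tells. Its arguments: {"type":"object","properties":{"targets":{"type":"array","items":{"type":"object","properties":{"linear":{"type":"array","items":{"type":"number"}},"turn":{"type":"number"}}}},"hand":{"type":"number"}},"required":["targets"]}

```bash
mkdir -p pics
python3 - <<'E'
from cell import env
import cv2,numpy as np
s=env.state();print(s)
for n in("top","side"):
    p,d=env.read_camera(n);cv2.imwrite(f"pics/{n}0.png",p[:,:,::-1]);np.savez(f"pics/{n}0.npz",p=p,d=d)
    print(n,env.camera_params(n))
E
```

```text
{'t': 0.0, 'joints': array([ 1.18042776e+00,  4.91575929e-01,  1.55944608e+00, -7.31439512e-08,
        1.09167228e+00, -1.05606199e-01]), 'qvel': array([ 0.00138987, -0.00080506, -0.00075731, -0.00083264,  0.00092319,
        0.00016214]), 'tau': array([-2.64841423e-03, -6.12636995e+01, -2.58177119e+01,  6.91050896e-02,
        4.82493080e-02, -1.24363296e-04]), 'eef_pos': array([175.50555576, 599.69645893, 291.65268477]), 'tcp_rot': array([-3.14049715e+00, -1.16059226e-04,  2.85683025e+00]), 'ft_force': array([-0.41340477, -0.8425477 , -0.03983866]), 'moment': array([ 0.00021043, -0.03698414,  0.01624951]), 'opening': 0.9969886161455219}
top {'fx': 458.0322653493407, 'fy': 458.0322653493407, 'cx': 314.6331165560403, 'cy': 238.5428225412775, 'R': array([[-0.0182795 , -0.99981253, -0.00638528],
       [-0.98077476,  0.01917168, -0.19419917],
       [ 0.19428518,  0.00271265, -0.98094134]]), 't': array([ 17.46749994, 532.20517421, 897.20119367])}
side {'fx': 444.47660274782004, 'fy': 444.47660274782004, 'cx': 320.43418344110177, 'cy': 242.75053625730195, 'R': array([[ 0.64679795, -0.76261422, -0.0084826 ],
       [-0.5112094 , -0.42526586, -0.7468694 ],
       [ 0.56596587,  0.48740998, -0.66491665]]), 't': array([-350.00143723,  330.00368111,  689.25347936])}
```

View pics/top0.png

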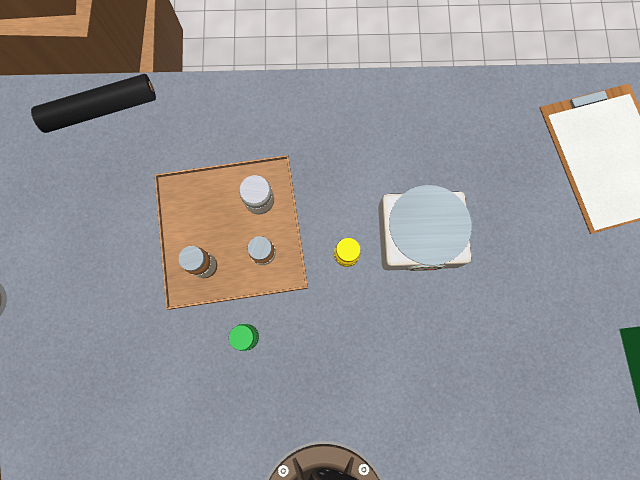

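View pics/side0.png

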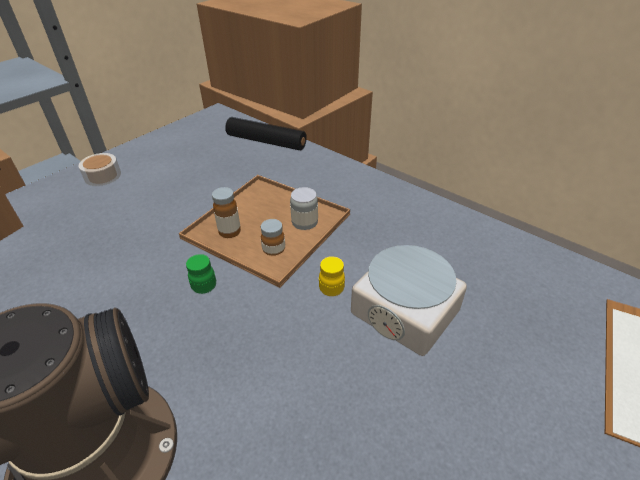

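The top view shows the short jar's lid at about (260,247), the tall jar's at (194,260), the can's at (255,190) and the pan at (430,225). Green and yellow look-alikes stand outside the tray at (243,337) and (348,250). Next I measure these.

```bash
cat > h.py <<'E'
import cv2,numpy as np
from cell import env
def pts(n,d):
    c=env.camera_params(n);v,u=np.mgrid[:480,:640]
    P=np.stack([(u-c['cx'])/c['fx']*d,(v-c['cy'])/c['fy']*d,d],-1)-c['t']
    return P@c['R']
def ray(n,u,v,z):
    c=env.camera_params(n);o=-c['R'].T@c['t'];r=c['R'].T@np.array([(u-c['cx'])/c['fx'],(v-c['cy'])/c['fy'],1])
    return o+r*(z-o[2])/r[2]
def blobs(n,P,d,roi,zlo,zhi,plane):
    x0,y0,x1,y1=roi
    m=((P[...,2]>zlo)&(P[...,2]<zhi)&(d>0)).astype(np.uint8);k=np.zeros_like(m);k[y0:y1,x0:x1]=1;m*=k
    cs,_=cv2.findContours(m,cv2.RETR_EXTERNAL,cv2.CHAIN_APPROX_NONE)
    for c in cs:
        if cv2.contourArea(c)<60: continue
        W=np.array([ray(n,u,v,plane)[:2] for u,v in c[:,0]],np.float32)
        (cx,cy),r=cv2.minEnclosingCircle(W)
        mm=np.zeros_like(m);cv2.drawContours(mm,[c],-1,1,-1)
        e=cv2.fitEllipse(c)
        print(n,'px',np.round(e[0],1),'circ',round(cx,1),round(cy,1),'diam',round(2*r,1),'ellray',ray(n,*e[0],plane).round(1),'zmed',np.median(P[...,2][mm>0]).round(1))
E
python3 - <<'E'
from h import *
R={'top':[(235,230,285,270,68,80,74),(175,240,220,280,112,125,119),(235,170,280,215,83,95,89),(370,170,490,280,110,121,115),(330,230,365,270,63,76,70),(225,318,262,352,63,76,70)],
'side':[(255,215,290,260,68,80,74),(205,180,245,240,112,125,119),(285,180,325,230,83,95,89),(355,235,470,310,110,121,115),(315,250,350,300,63,76,70)]}
for n in R:
    z=np.load(f'pics/{n}0.npz');d=z['d'];P=pts(n,d)
    for r in R[n]: blobs(n,P,d,r[:4],*r[4:])
E
```

```text
top px [259.1 247.5] circ 512.2 119.6 diam 48.5 ellray [512.  119.8  74. ] zmed 74.2
top px [190.9 257.9] circ 485.8 244.3 diam 49.2 ellray [486.1 244.3 119. ] zmed 119.0
top px [254.  189.1] circ 629.6 129.6 diam 62.6 ellray [630.2 128.9  89. ] zmed 89.2
top px [429.8 224.6] circ 544.6 -216.8 diam 160.1 ellray [ 543.2 -216.8  115. ] zmed 115.7
top px [347.8 249.2] circ 505.5 -59.3 diam 48.5 ellray [505.5 -59.3  70. ] zmed 70.4
top px [240.6 337.1] circ 335.7 155.2 diam 48.8 ellray [335.7 155.4  70. ] zmed 70.2
side px [271. 226.] circ 511.3 118.7 diam 54.4 ellray [511.7 118.2  74. ] zmed 74.1
side px [222.2 193.9] circ 485.3 242.2 diam 57.4 ellray [485.6 242.3 119. ] zmed 119.1
side px [303.2 195.1] circ 629.2 128.8 diam 67.9 ellray [629.5 127.3  89. ] zmed 89.1
side px [411.8 276.4] circ 545.3 -216.5 diam 162.1 ellray [ 540.7 -220.4  115. ] zmed 115.1
side px [331.6 265.3] circ 504.4 -60.3 diam 55.2 ellray [505.  -61.1  70. ] zmed 69.9
```

Both views agree: short jar at (512, 119), pan at (545, -217), with heights and sizes as given. I'll approach at height with the jaw axis turned to about 50°, clear of the tall jar and can.

Emit:
play_rows(hand=95, targets=[{"linear": [-9,-7,0],"turn": 0.01},{"linear": [-28,-22,0],"turn": 0.03},{"linear": [-60,-48,0],"turn": 0.06},{"linear": [-92,-73,0],"turn": 0.09},{"linear": [-128,-103,0],"turn": 0.12},{"linear": [-165,-132,0],"turn": 0.15},{"linear": [-201,-161,0],"turn": 0.18},{"linear": [-238,-191,0],"turn": 0.21},{"linear": [-275,-220,0],"turn": 0.25},{"linear": [-311,-249,0],"turn": 0.28},{"linear": [-348,-279,0],"turn": 0.31},{"linear": [-385,-308,0],"turn": 0.34},{"linear": [-417,-334,0],"turn": 0.37},{"linear": [-440,-352,0],"turn": 0.39},{"linear": [-453,-363,0],"turn": 0.41},{"linear": [-458,-367,0],"turn": 0.41},{"linear": [-458,-367,0],"turn": 0.41},{"linear": [-458,-367,0],"turn": 0.41}])

```text
t: 2.35
eef_pos: [511.6, 119.6, 292.3]
tcp_rot: [3.141, -0.0, 2.448]
ft_force: [0.4, 0.1, 0.3]
opening: 1.003
```

Run:
```python
from h import *
s=env.state();print(s['t'],s['eef_pos'],s['tcp_rot'],s['joints'].round(2),s['ft_force'])
y=s['tcp_rot'][2];d=np.array([511.8,119.2])-s['eef_pos'][:2]
print('tool xy',d@[np.cos(y),np.sin(y)],d@[np.sin(y),-np.cos(y)])
p,_=env.read_camera('side');cv2.imwrite('pics/side1.png',p[:,:,::-1])
```

```text
2.35 [511.55391252 119.57722974 292.29752753] [ 3.14147272e+00 -1.42366089e-04  2.44780634e+00] [ 0.1   0.35  1.8   0.    0.99 -0.77] [0.40363255 0.14235258 0.29344194]
tool xy -0.4304201324969475 -0.1326643532884176
```

View pics/side1.png

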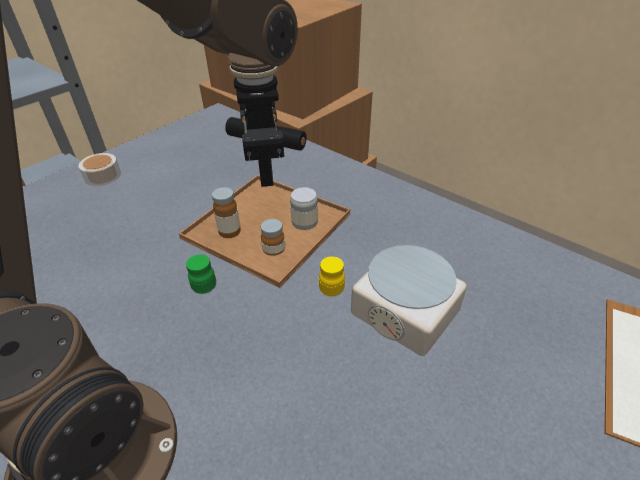

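The side view shows the gripper hanging straight above the short jar (tips near (266,185), lid at (271,226)). Descending to the grasp height and closing.

Emit:
play_rows(targets=[{"linear": [0,0,6]},{"linear": [0,0,20]},{"linear": [0,0,40]},{"linear": [0,0,62]},{"linear": [0,0,84]},{"linear": [0,0,106]},{"linear": [0,0,124]},{"linear": [0,0,140]},{"linear": [0,0,154]},{"linear": [0,0,166]},{"linear": [0,0,176]},{"linear": [0,0,183]},{"linear": [0,0,187]},{"linear": [0,0,188]},{"linear": [0,0,188]}])

```text
validation failed for argument at $.ta...
```

Emit:
play_rows(hand=40, targets=[{"linear": [0,0,0]},{"linear": [0,0,0]},{"linear": [0,0,0]},{"linear": [0,0,0]},{"linear": [0,0,0]},{"linear": [0,0,0]},{"linear": [0,0,0]},{"linear": [0,0,0]}])

```text
validation failed for argument at $.ta...
```

Run:
```python
from h import *
s=env.state();print(s['t'],s['eef_pos'],s['tcp_rot'],s['opening']*95.1,s['ft_force'])
p,_=env.read_camera('side');cv2.imwrite('pics/side2.png',cv2.resize(p[150:300,150:350,::-1],(800,600)))
```

```text
2.4 [511.58262192 119.60696285 292.31853754] [ 3.14145671e+00 -7.05185842e-05  2.44792168e+00] 95.08902815589254 [ 0.27893401 -0.54183104  0.09562865]
```

View pics/side2.png

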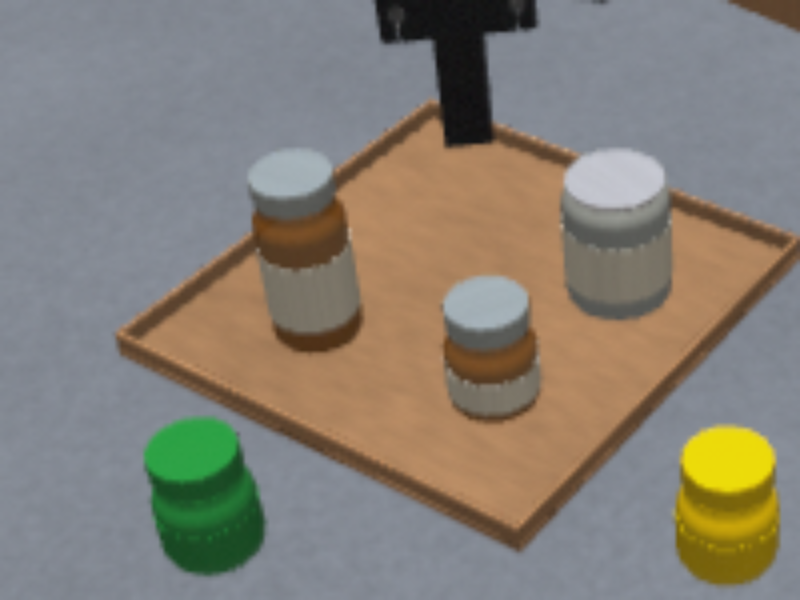

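The close-up shows the jar untouched at (490,345). Its widest part is the label, low on the body, so I'll grip a little lower, with TCP z about 95. The rows were refused because each needs a "turn", so I'm adding it.

Emit:
play_rows(hand=95, targets=[{"linear": [0,0,6],"turn": 0},{"linear": [0,0,20],"turn": 0},{"linear": [0,0,40],"turn": 0},{"linear": [0,0,62],"turn": 0},{"linear": [0,0,84],"turn": 0},{"linear": [0,0,106],"turn": 0},{"linear": [0,0,126],"turn": 0},{"linear": [0,0,144],"turn": 0},{"linear": [0,0,160],"turn": 0},{"linear": [0,0,174],"turn": 0},{"linear": [0,0,185],"turn": 0},{"linear": [0,0,192],"turn": 0},{"linear": [0,0,196],"turn": 0},{"linear": [0,0,197],"turn": 0},{"linear": [0,0,197],"turn": 0}])

```text
t: 4.32
eef_pos: [512.1, 119.0, 95.5]
tcp_rot: [3.141, 0.0, 2.447]
ft_force: [-0.4, 0.4, 0.3]
opening: 1.001
```

Run:
```python
from h import *
s=env.state();print(s['t'],s['eef_pos'],s['tcp_rot'],s['opening']*95.1,s['ft_force'])
p,_=env.read_camera('side');cv2.imwrite('pics/side3.png',cv2.resize(p[150:300,150:350,::-1],(800,600)))
```

```text
4.325 [512.13928502 118.97028822  95.47098335] [3.14114094e+00 2.99582622e-04 2.44673302e+00] 95.163333395103 [-0.37011491  0.42204348  0.34444686]
```

View pics/side3.png

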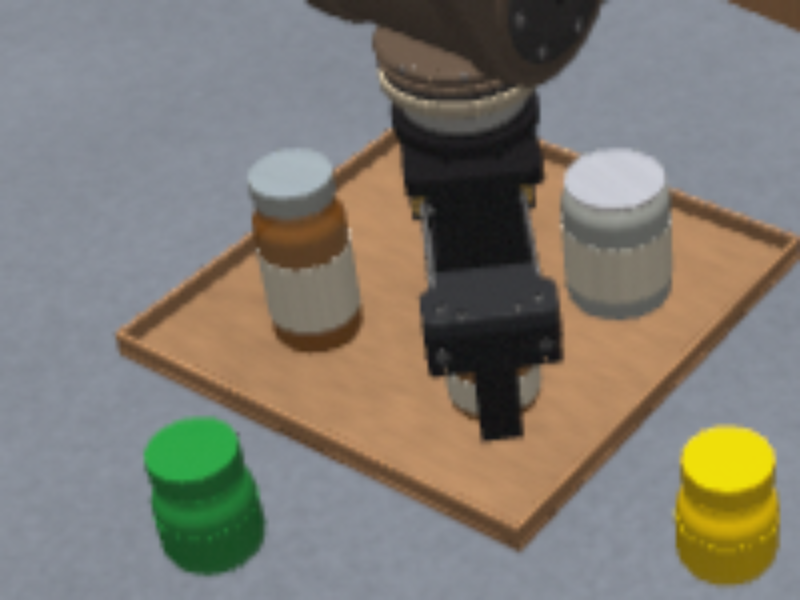

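The fingers straddle the jar centrally (label at (495,390), near finger at (500,400)), clear of the tall jar and can. Closing now.

Emit:
play_rows(hand=44, targets=[{"linear": [0,0,0],"turn": 0},{"linear": [0,0,0],"turn": 0},{"linear": [0,0,0],"turn": 0},{"linear": [0,0,0],"turn": 0},{"linear": [0,0,0],"turn": 0},{"linear": [0,0,0],"turn": 0},{"linear": [0,0,0],"turn": 0},{"linear": [0,0,0],"turn": 0},{"linear": [0,0,0],"turn": 0},{"linear": [0,0,0],"turn": 0}])

```text
t: 5.62
eef_pos: [512.1, 119.0, 95.3]
tcp_rot: [3.141, 0.0, 2.447]
ft_force: [1.2, 0.6, 0.3]
opening: 0.561
```

It's held: the opening of 0.561 is about 53.4 mm, against the 54 mm jar. Lifting.

Emit:
play_rows(targets=[{"linear": [0,0,-2],"turn": 0},{"linear": [0,0,-6],"turn": 0},{"linear": [0,0,-14],"turn": 0},{"linear": [0,0,-26],"turn": 0},{"linear": [0,0,-42],"turn": 0},{"linear": [0,0,-60],"turn": 0},{"linear": [0,0,-80],"turn": 0},{"linear": [0,0,-100],"turn": 0},{"linear": [0,0,-120],"turn": 0},{"linear": [0,0,-138],"turn": 0},{"linear": [0,0,-152],"turn": 0},{"linear": [0,0,-162],"turn": 0},{"linear": [0,0,-168],"turn": 0},{"linear": [0,0,-170],"turn": 0},{"linear": [0,0,-170],"turn": 0},{"linear": [0,0,-170],"turn": 0}])

```text
t: 7.62
eef_pos: [511.9, 118.9, 264.8]
tcp_rot: [-3.141, -0.001, 2.447]
ft_force: [-0.0, -0.6, -3.9]
opening: 0.557
```

Run:
```python
from h import *
s=env.state();print(s['t'],s['eef_pos'],s['tcp_rot'],s['opening']*95.1,s['ft_force'],s['joints'].round(2))
y=s['tcp_rot'][2];d=np.array([544.9,-216.7])-s['eef_pos'][:2]
print('tool xy',d@[np.cos(y),np.sin(y)],d@[np.sin(y),-np.cos(y)])
p,_=env.read_camera('side');cv2.imwrite('pics/side4.png',p[:,:,::-1])
```

```text
7.625 [511.94648412 118.94425271 264.8187788 ] [-3.14115570e+00 -5.35415528e-04  2.44680713e+00] 52.98523144736962 [-0.01759536 -0.61709451 -3.91997786] [ 0.1   0.38  1.83  0.    0.93 -0.77]
tool xy -240.20099252032074 -236.74138163000697
```

View pics/side4.png

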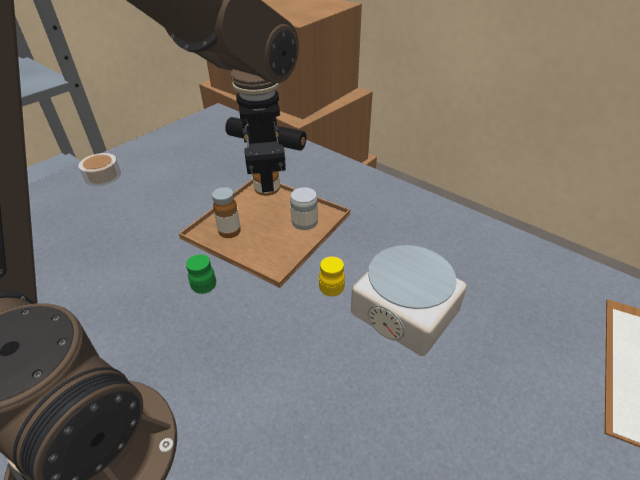

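The jar is in the grip at (266,180), clear of the tray; the other two stand as they were. The wrist reads about 3.5 to 4 N of load. Moving over to the pan.

Emit:
play_rows(targets=[{"linear": [-2,-2,0],"turn": 0},{"linear": [-7,-7,0],"turn": 0},{"linear": [-16,-16,0],"turn": 0},{"linear": [-29,-29,0],"turn": 0},{"linear": [-46,-45,0],"turn": 0},{"linear": [-65,-64,0],"turn": 0},{"linear": [-86,-85,0],"turn": 0},{"linear": [-108,-106,0],"turn": 0},{"linear": [-130,-128,0],"turn": 0},{"linear": [-152,-150,0],"turn": 0},{"linear": [-173,-171,0],"turn": 0},{"linear": [-192,-190,0],"turn": 0},{"linear": [-208,-205,0],"turn": 0},{"linear": [-221,-218,0],"turn": 0},{"linear": [-231,-228,0],"turn": 0},{"linear": [-237,-234,0],"turn": 0},{"linear": [-240,-237,0],"turn": 0},{"linear": [-240,-237,0],"turn": 0},{"linear": [-240,-237,0],"turn": 0},{"linear": [-240,-237,0],"turn": 0}])

```text
t: 10.18
eef_pos: [544.7, -216.4, 265.3]
tcp_rot: [3.141, -0.0, 2.447]
ft_force: [0.7, 0.0, -3.2]
opening: 0.563
```

Run:
```python
from h import *
s=env.state();print(s['t'],s['eef_pos'],s['tcp_rot'],s['opening']*95.1,s['ft_force'],s['joints'].round(2))
p,d=env.read_camera('side');cv2.imwrite('pics/side5.png',p[:,:,::-1])
```

```text
10.175 [ 544.68027246 -216.39383821  265.25071265] [ 3.14143810e+00 -5.94095953e-05  2.44722260e+00] 53.52943820382446 [ 0.6866727   0.03062645 -3.15960284] [-0.49  0.46  1.69  0.    0.99 -1.37]
```

View pics/side5.png

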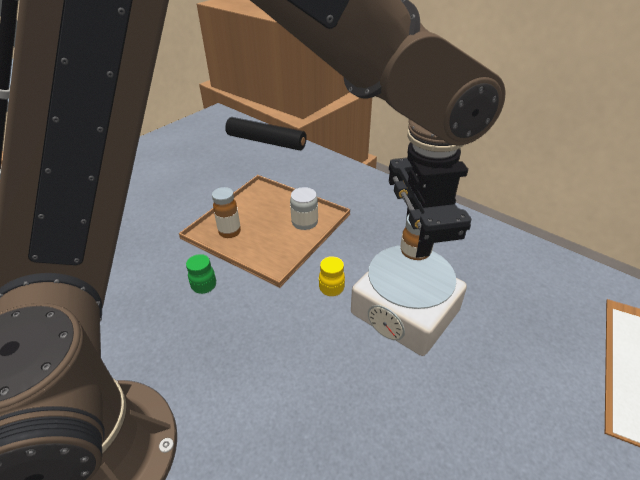

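The jar hangs above the pan centre at (415,245), its underside at about z = 174 by the grasp geometry. Lowering to just above the pan.

Emit:
play_rows(targets=[{"linear": [0,0,2],"turn": 0},{"linear": [0,0,6],"turn": 0},{"linear": [0,0,12],"turn": 0},{"linear": [0,0,20],"turn": 0},{"linear": [0,0,28],"turn": 0},{"linear": [0,0,36],"turn": 0},{"linear": [0,0,43],"turn": 0},{"linear": [0,0,48],"turn": 0},{"linear": [0,0,52],"turn": 0},{"linear": [0,0,54],"turn": 0},{"linear": [0,0,55],"turn": 0},{"linear": [0,0,55],"turn": 0},{"linear": [0,0,55],"turn": 0},{"linear": [0,0,55],"turn": 0}])

```text
t: 11.98
eef_pos: [544.7, -216.8, 210.3]
tcp_rot: [3.141, 0.0, 2.447]
ft_force: [1.0, -0.0, -2.0]
opening: 0.562
```

Run:
```python
from h import *
s=env.state();print(s['t'],s['eef_pos'],s['tcp_rot'],s['opening']*95.1,s['ft_force'])
p,d=env.read_camera('side');cv2.imwrite('pics/side6.png',cv2.resize(p[180:330,320:520,::-1],(800,600)))
```

```text
11.975 [ 544.68098918 -216.76545149  210.3165177 ] [3.14145780e+00 1.51733209e-04 2.44682246e+00] 53.47460441957298 [ 1.00865292 -0.02272365 -2.00805411]
```

View pics/side6.png

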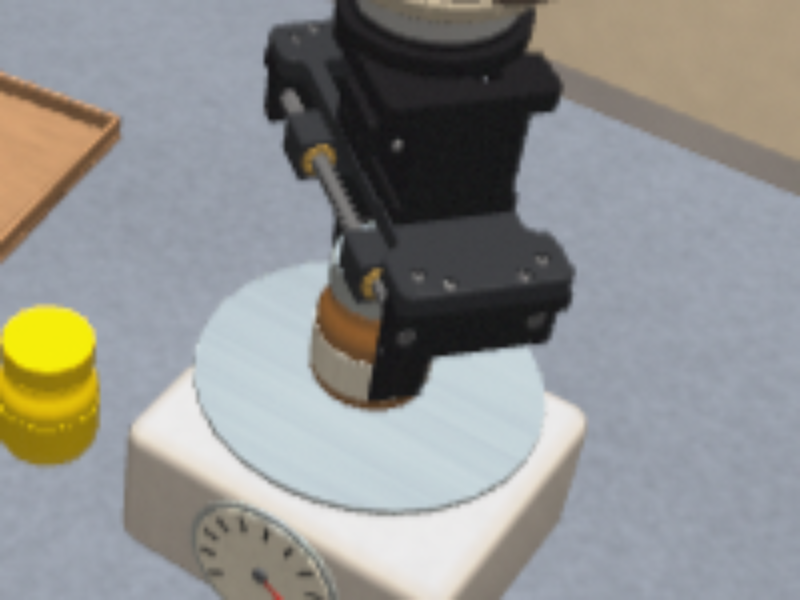

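The jar stands upright just over the middle of the pan (base at (370,395)). Feeling my way down from here.

Emit:
play_rows(targets=[{"linear": [0,0,1],"turn": 0},{"linear": [0,0,2],"turn": 0},{"linear": [0,0,3],"turn": 0},{"linear": [0,0,4],"turn": 0},{"linear": [0,0,4],"turn": 0},{"linear": [0,0,4],"turn": 0}])

```text
t: 12.78
eef_pos: [544.7, -216.8, 206.2]
tcp_rot: [3.141, -0.0, 2.447]
ft_force: [0.0, 0.1, -3.0]
opening: 0.561
```

Emit:
play_rows(targets=[{"linear": [0,0,0.5],"turn": 0},{"linear": [0,0,1],"turn": 0},{"linear": [0,0,1],"turn": 0},{"linear": [0,0,1],"turn": 0}])

```text
t: 13.28
eef_pos: [544.7, -216.8, 205.2]
tcp_rot: [3.142, 0.0, 2.447]
ft_force: [-0.6, 0.6, -1.5]
opening: 0.563
```

Emit:
play_rows(targets=[{"linear": [0,0,0.5],"turn": 0},{"linear": [0,0,1],"turn": 0},{"linear": [0,0,1],"turn": 0},{"linear": [0,0,1],"turn": 0}])

```text
t: 13.78
eef_pos: [544.7, -216.8, 204.3]
tcp_rot: [3.141, 0.0, 2.447]
ft_force: [-0.5, 0.2, -0.4]
opening: 0.562
```

Run:
```python
from h import *
s=env.state();print(s['t'],s['eef_pos'],s['ft_force'])
p,d=env.read_camera('side');cv2.imwrite('pics/side7.png',cv2.resize(p[180:350,320:520,::-1],(700,595)))
P=pts('side',d);z0=np.load('pics/side0.npz')['d'];P0=pts('side',z0)
m=np.zeros((480,640),bool);m[285:295,380:440]=1
print(np.mean(P[...,2][m]),np.mean(P0[...,2][m]))
```

```text
13.775 [ 544.670762   -216.78113441  204.26899442] [-0.49393907  0.23870539 -0.4104137 ]
114.04111646398448 120.93044164356829
```

View pics/side7.png

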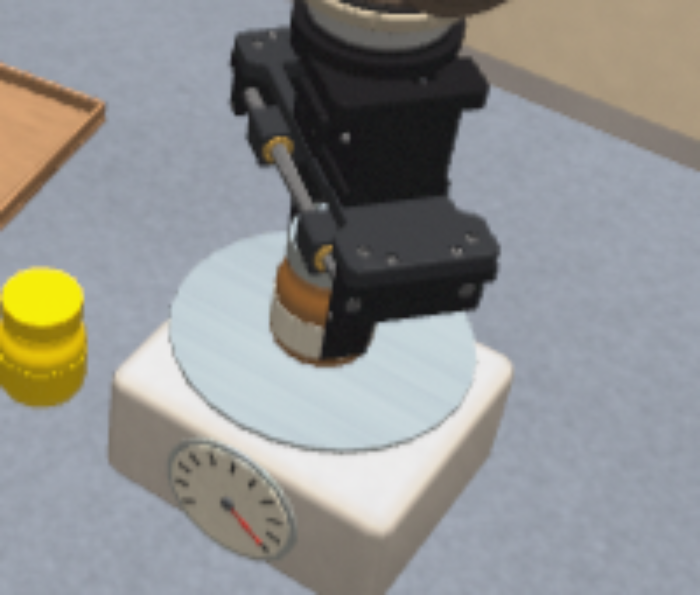

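The pan is taking the load: the wrist force fell from about -3.2 to -0.4 N. I'll average it, and check the pan's sink by the median.

Run:
```python
from h import *
f=[];D=[]
for i in range(12):
    p,d=env.read_camera('side');f.append(env.state()['ft_force'][2]);D.append(d)
d=np.median(D,0)
print('fz',np.mean(f),np.std(f),env.state()['t'])
P=pts('side',d);P0=pts('side',np.load('pics/side0.npz')['d'])
for r in((288,296,385,400),(288,300,425,445),(260,285,372,388)):
    k=np.s_[r[0]:r[1],r[2]:r[3]];print(np.median(P[k][...,2]),np.median(P0[k][...,2]))
```

```text
fz -0.6252773244292632 0.4871472509222057 14.425
113.078645262994 114.99212969596144
113.05898044133613 115.09410501065375
113.12926602010327 115.0921039996937
```

The pan has sunk 2.0 mm, so it carries about 2.0 N, with about 0.6 N still on the wrist. I'll lower the last 0.6 mm and release.

Emit:
play_rows(targets=[{"linear": [0,0,0.3],"turn": 0},{"linear": [0,0,0.6],"turn": 0},{"linear": [0,0,0.6],"turn": 0},{"linear": [0,0,0.6],"turn": 0}])

```text
t: 14.92
eef_pos: [544.7, -216.8, 203.6]
tcp_rot: [3.141, 0.0, 2.447]
ft_force: [-0.1, 0.5, 0.2]
opening: 0.559
```

Emit:
play_rows(hand=90, targets=[{"linear": [0,0,0],"turn": 0},{"linear": [0,0,0],"turn": 0},{"linear": [0,0,0],"turn": 0},{"linear": [0,0,0],"turn": 0},{"linear": [0,0,0],"turn": 0},{"linear": [0,0,0],"turn": 0},{"linear": [0,0,0],"turn": 0},{"linear": [0,0,0],"turn": 0},{"linear": [0,0,0],"turn": 0}])

```text
t: 16.05
eef_pos: [544.7, -216.8, 203.6]
tcp_rot: [3.142, -0.0, 2.447]
ft_force: [0.8, 0.4, 0.5]
opening: 0.945
```

Run:
```python
from h import *
s=env.state();print(s['t'],s['eef_pos'],s['ft_force'],s['opening'])
p,d=env.read_camera('side');cv2.imwrite('pics/side8.png',cv2.resize(p[180:350,320:520,::-1],(700,595)))
P=pts('side',d);P0=pts('side',np.load('pics/side0.npz')['d'])
for r in((288,296,385,400),(288,300,425,445),(260,285,372,388)):
    k=np.s_[r[0]:r[1],r[2]:r[3]];print(np.median(P[k][...,2]),np.median(P0[k][...,2]))
```

```text
16.05 [ 544.66583528 -216.77029895  203.62143691] [0.84252178 0.37750325 0.49191138] 0.9447523995912744
112.44076378152083 114.99212969596144
112.51087217970496 115.09410501065375
112.54254036050932 115.0921039996937
```

View pics/side8.png

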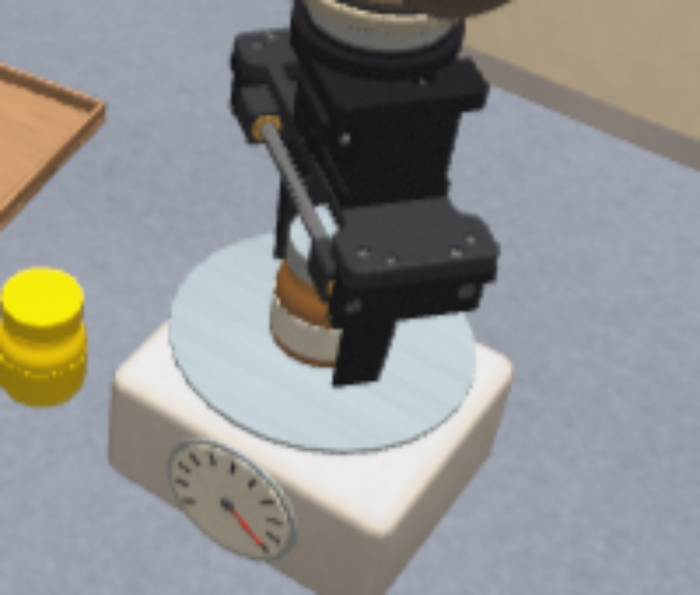

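The fingers are open and clear on both sides. The jar stands still at (310,300) and the pan holds 2.6 mm of sink. Retreating straight up.

Emit:
play_rows(targets=[{"linear": [0,0,-2],"turn": 0},{"linear": [0,0,-6],"turn": 0},{"linear": [0,0,-13],"turn": 0},{"linear": [0,0,-22],"turn": 0},{"linear": [0,0,-34],"turn": 0},{"linear": [0,0,-48],"turn": 0},{"linear": [0,0,-64],"turn": 0},{"linear": [0,0,-82],"turn": 0},{"linear": [0,0,-100],"turn": 0},{"linear": [0,0,-116],"turn": 0},{"linear": [0,0,-130],"turn": 0},{"linear": [0,0,-140],"turn": 0},{"linear": [0,0,-147],"turn": 0},{"linear": [0,0,-150],"turn": 0},{"linear": [0,0,-150],"turn": 0},{"linear": [0,0,-150],"turn": 0}])

```text
t: 18.1
eef_pos: [544.6, -216.8, 353.2]
tcp_rot: [-3.142, -0.001, 2.447]
ft_force: [-0.4, 0.5, 0.4]
opening: 0.944
```

Run:
```python
from h import *
s=env.state();print(s['t'],s['eef_pos'],s['ft_force'])
p,d=env.read_camera('side');cv2.imwrite('pics/side9.png',p[:,:,::-1])
P=pts('side',d)
blobs('side',P,d,(385,210,440,280),178,190,182.5)
blobs('side',P,d,(205,180,245,240),112,125,119)
blobs('side',P,d,(285,180,325,230),83,95,89)
blobs('side',P,d,(355,235,470,310),108,117,112.5)
```

```text
18.1 [ 544.57127994 -216.76662963  353.19239907] [-0.38191021  0.52070663  0.44499579]
side px [415.8 247.9] circ 542.4 -216.2 diam 52.4 ellray [ 542.3 -217.3  182.5] zmed 182.4
side px [222.3 193.9] circ 485.8 242.3 diam 56.8 ellray [485.8 242.2 119. ] zmed 119.0
side px [303.  194.9] circ 628.7 127.5 diam 69.9 ellray [629.7 128.1  89. ] zmed 89.2
side px [411.7 278.6] circ 545.1 -216.7 diam 161.9 ellray [ 538.  -222.2  112.5] zmed 112.5
```

View pics/side9.png

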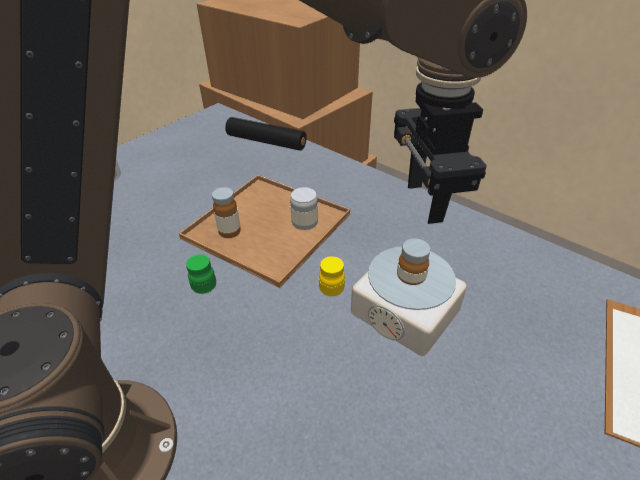

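The jar stands upright at (413,262), about 2.5 mm from the pan's centre with its lid at z = 182.4. The gripper is well clear, and the tall jar and can haven't moved. Handing in.

Run:
```python
from cell import env
print(env.job_done())
```

```text
the job is handed in; nothing more can be done
None
```

I took the short jar out of the tray, stood it upright on the scale pan and let go, then raised the gripper 150 mm clear and handed in at 18.1 s.

Last checks before handing in:
- **Position:** the jar stands about 2.5 mm from the pan's centre. Its lid is at z = 182.4 mm, as expected for a 70 mm jar on the sunken pan.
- **Load:** the pan has sunk about 2.6 mm, so it carries about 2.6 N. The wrist force read near zero when I let go, so I saw no sign of pressing beyond the jar's own weight.
- **Bystanders:** the tall jar and the can measure within about 1 mm of where they started. The green and yellow look-alikes look unmoved in the last picture.

**Problems and disagreements:**
- Two move calls were refused because I left out the "turn" field; nothing moved.
- The wrist force was noisy while the jar was held (2.0 to 3.9 N), so I relied on how far the pan sank.
- In the side view, the pan-centre fit by ellipse was up to 9 mm off the circle fit because the jar hides part of the pan. I used the circle fit, which agreed with the first measurement.

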